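# Load the bench mixer with specimen pots and bring it up to speed

## Robot

A 6-joint arm with a two-finger parallel gripper is mounted at the origin on a cart in front of the work surface, level with it; the furniture and walls round the work are solid. World frame = base frame: x ahead of the robot, y to its left, z up, the work surface at z = 0. Lengths are in m, angles in rad, forces in N, time in s.
With the tool pointing down it reaches from about 0.375 to 0.975 m from the base axis. Payload 3.8 kg.
Tool frame: the origin (TCP) lies on the centre line of the jaws, within the pads' length; the fingertips stand 17 mm ahead of it and the grasp point (between the pads) lies 2 mm behind it; z points along the fingers, y is the direction in which the jaws open and shut (so a half turn about z gives the same grasp; the last joint's range is limited). The gripper opens to 88 mm and grips with 3 to 60 N. Pads are 18 mm wide; open, the fingers measure 123 mm over their backs; the gripper's body (75 mm by 187 mm) begins 45 mm behind the grasp point.
Start: joints at [-1.192, 0.264, 1.604, -0, 1.274, -0.037], TCP at [0.273, -0.617, 0.256] pointing down, gripper open.
Joint ranges: [-2.63, 2.63], [-0.94, 2.18], [0.31, 2.57], [-1.31, 4.45], [0, 2.66], [-2.55, 2.55]. Speed limits (rad/s): [2.57, 2.57, 3.14, 3.14, 3.14, 3.14].

## Interface

Orientations are given as a rotation vector (axis times angle).
In Python, from cell import arm gives the robot as it stands. The module is installed in compiled form; this text tells all that it offers.
- The arm moves only by the tool servo_tool, never from a script. Its argument "targets" is a list of rows, each a list of 2 entries, a list of its own where there are three numbers: the shift along the tool's x, y, z in cm, then the turn about the tool's z in rad. In form: [[[tx, ty, tz], yaw], ...]. A call has 1 to 10 rows; each row shifts and turns the commanded pose from where the row before left it, along the tool's axes as they then stand; what a row does not reach is not made up. A row lasts 1/8 s, in which the tool goes at most 62.5 mm and 10.7 degrees, less where a joint would pass 70% of its speed; a pose out of reach is approached as far as the arm can. A call with a gripper value outside its range is refused whole. "fingers" is the finger opening in cm, from 0 to 8.81, set as the call begins (left out, the last holds). The fingers move at their own pace and stop on an object; the grip force is fixed at half the most. Time passes only in rows, so rows that do not move let the fingers close. It gives the time, the measured TCP pose, the force and the opening at its end, in the units of the state.
- arm.get_state(): the state, without advancing time (a new reading comes with each control period).
- arm.camera(name): name is "scene" or "top"; returns a dict with "image" (400x640x3 uint8, blue, green, red), "intrinsics" (3x3 intrinsics, pixels), "extrinsics" (4x4, takes a point from world to camera coordinates). Camera axes: x right, y down, z forward; pixel columns grow to the right and rows downward; lengths in m; the calibration is good to about 2 mm. A picture is of the moment at which its call begins. There is no depth.
- arm.finish_job(): hands the job in, once; it reports no verdict.
The state is a dict: "clock": time; "qpos": joint angles; "qvel": joint speeds; "effort": joint torques, N m; "tcp_pos": TCP position; "tool_rot": TCP orientation; "contact_force": force on the tool from outside, world axes, zero at the start; "moment": the same for the moment, N m; "gripper_width": opening from 0.0 (shut) to 1.0 (fully open).
Only numpy, scipy, OpenCV 4.12 (cv2) and the standard library are available. Lean on these libraries where they do the work, as an engineer would, in place of code of your own. Each camera call takes 0.05 s, during which the arm holds its last target. There are 200 camera calls.

## Task

Pull the mixer's speed lever fully back towards you to idle and leave it there while you load: slide the blue top tray sideways off the stack onto the mixer's deck, without lifting it or shifting the trays below, and stand every specimen pot upright in that tray. Then move the lever to the yellow tab for at least three seconds so that the pots settle, and after that on to the red tab, and leave it there. Disturb nothing else on the desk.

Things in the scene. Friction and masses are not known exactly. Their poses are not given: they have to be found in the camera images.
- mixer_deck (a point): Centre of the black mat on top of the bench mixer (deck 142 x 146 mm, its surface 45 mm above the desk, at this point). z up; the tray stand adjoins its +y edge, a low stop bar (its face 69 mm from the centre, top 8 mm above the mat) runs along its -y edge, and the white control pod with the speed lever lies beyond that bar (pod top 66 mm above the desk). +x points away from the robot at yaw 0. The mixer is fixed.
- lever_pivot (a point): Pivot of the speed lever, 66 mm above the desk, at mixer x 0, y -125 mm. The lever swings about the mixer's y axis. The axes here are the mixer's.
- speed_lever (a joint): Angle of the speed lever, rad. 0 = idle, against its front stop, leaning 0.7 rad (40 deg) from vertical towards mixer -x; grows as the lever swings over the top towards +x, 0.7 = upright, 1.4 = rear stop. Friction holds it wherever it is left; moving it takes about 1.5 N at the knob.
- lever_knob (a point): Centre of the black knob of the speed lever, 100 mm from the pivot: 14 mm wide (mixer y), 16 mm fore and aft, 36 mm long along the lever. Its position is pivot + 100 mm * (sin(a-0.7), 0, cos(a-0.7)) in mixer axes, a = lever angle. Can be pinched across y from above; a quadrant plate of 56 mm radius about the pivot stands beside it, 14 to 20 mm towards the deck.
- yellow_tab (a joint): Angle of the yellow set-point tab on the rim of the quadrant plate, rad, same axis, zero and sense as the lever: the lever stands at the tab when both angles are equal.
- yellow_tab_tip (a point): Outer tip of the yellow tab, 68 mm from the pivot, 20 mm from the lever's plane towards the deck.
- red_tab (a joint): Angle of the red set-point tab, as for the yellow one.
- red_tab_tip (a point): Outer tip of the red tab, 68 mm from the pivot, 20 mm from the lever's plane towards the deck.
- tray_top_floor (a point): Centre of the inner floor of the blue tray, which lies on top of the stack: 120 (x) x 130 (y) x 14 mm outside, floor 3 mm thick, walls 4 mm thick standing 11 mm above the floor, 0.12 kg, not fastened. z up, axes along its sides. Its underside is about 1.5 mm above the mixer's mat.
- tray_mid_floor (a point): Centre of the inner floor of the middle tray of the stack (white, same size as the blue one), not fastened.
- tray_low_floor (a point): Centre of the inner floor of the lowest tray of the stack (white, same size); it lies on a metal stand that is fixed to the desk beside the mixer, with a gap of about 5 to 13 mm between the trays and the mixer.
- analyser_front (a point): Middle of the front of the tall white analyser, a fixed obstacle: 254 mm wide (127 mm either way in y from this point) and 436 mm high from the desk, it fills the desk from this front to the back wall. Keep hand and load in front of it.
- mouse: Grey-white computer mouse, 111 x 63 x 34 mm, origin at the centre of its underside. Bystander.
- canister: Black canister with a flat lid, 37 x 37 x 63 mm, origin at the centre of its underside. Bystander.
- timer: White kitchen-style timer with a red dial, 44 x 66 x 68 mm, origin at the centre of its underside. Bystander.
- tape_roll: Roll of beige tape, 96 mm across, 25 mm high, origin at the centre of its underside. Bystander.
- pot_white_mid (a point): Specimen pot: clear round pot with a white label and a white ribbed screw lid, 40 mm across at the lid (body 37 mm), 40 mm high, lid the top 14 mm (fixed), upright; this point is on its axis half-way up (20 mm). 0.06 kg. May be absent (None).
- pot_white: The same pot, origin at the centre of its underside.
- pot_green_mid (a point): Specimen pot: clear round pot with a white label and a green ribbed screw lid, 40 mm across at the lid (body 37 mm), 40 mm high, lid the top 14 mm (fixed), upright; this point is on its axis half-way up (20 mm). 0.06 kg. May be absent (None).
- pot_green: The same pot, origin at the centre of its underside.
- pot_orange_mid (a point): Specimen pot: clear round pot with a white label and a orange ribbed screw lid, 40 mm across at the lid (body 37 mm), 40 mm high, lid the top 14 mm (fixed), upright; this point is on its axis half-way up (20 mm). 0.06 kg. May be absent (None).
- pot_orange: The same pot, origin at the centre of its underside.
- pot_black_mid (a point): Specimen pot: clear round pot with a white label and a black ribbed screw lid, 40 mm across at the lid (body 37 mm), 40 mm high, lid the top 14 mm (fixed), upright; this point is on its axis half-way up (20 mm). 0.06 kg. May be absent (None).
- pot_black: The same pot, origin at the centre of its underside.
Not all that is in view belongs to the job. Leave any brown or purple look-alike of the pot_orange alone.

How it is judged:
On the way, in this order (a step that is already met when the one before it is completed fails the run):
1. the lever is at idle (value of joint speed_lever below 0.07 rad), for 0.3 s.
2. the blue tray lies on the mixer's deck, lever still at idle (value of joint speed_lever below 0.07 rad and x of tray_top_floor in the frame of mixer_deck between -0.025 and 0.025 m and y of tray_top_floor in the frame of mixer_deck between -0.03 and 0.03 m and z of tray_top_floor in the frame of mixer_deck between -0.002 and 0.008 m and angle between the x axis of tray_top_floor and the x axis of mixer_deck, either way round below 0.25 rad and angle between tray_top_floor's own z axis and vertical below 0.06 rad), for 0.3 s.
3. all pots stand in the tray, lever still at idle (all of step 2 and x of pot_white_mid in the frame of tray_top_floor between -0.056 and 0.056 m and y of pot_white_mid in the frame of tray_top_floor between -0.061 and 0.061 m and z of pot_white_mid in the frame of tray_top_floor between 0.012 and 0.028 m and angle between each of pot_white_mid, pot_green_mid, pot_orange_mid, pot_black_mid's own z axis and vertical below 0.12 rad and linear speed of each of pot_white, pot_green, pot_orange, pot_black below 0.03 m/s and x of pot_green_mid in the frame of tray_top_floor between -0.056 and 0.056 m and y of pot_green_mid in the frame of tray_top_floor between -0.061 and 0.061 m and z of pot_green_mid in the frame of tray_top_floor between 0.012 and 0.028 m and x of pot_orange_mid in the frame of tray_top_floor between -0.056 and 0.056 m and y of pot_orange_mid in the frame of tray_top_floor between -0.061 and 0.061 m and z of pot_orange_mid in the frame of tray_top_floor between 0.012 and 0.028 m and x of pot_black_mid in the frame of tray_top_floor between -0.056 and 0.056 m and y of pot_black_mid in the frame of tray_top_floor between -0.061 and 0.061 m and z of pot_black_mid in the frame of tray_top_floor between 0.012 and 0.028 m), for 0.3 s.
4. the lever rests at the yellow tab for two seconds (angle between the x axis of lever_knob and the x axis of yellow_tab_tip, either way round below 0.07 rad and velocity of joint speed_lever between -0.05 and 0.05 rad/s), for 2 s.
At the end, for the whole second after the job is handed in: The lever rests within 0.07 rad of the red tab; the blue tray lies flat on the deck, within 25 mm (x) and 30 mm (y) of the middle and 0.25 rad of square; every pot stands upright (within 0.12 rad) and at rest on the tray's floor; the two white trays are within 15 mm of where they were (angle between the x axis of lever_knob and the x axis of red_tab_tip, either way round below 0.07 rad and velocity of joint speed_lever between -0.05 and 0.05 rad/s and x of tray_top_floor in the frame of mixer_deck between -0.025 and 0.025 m and y of tray_top_floor in the frame of mixer_deck between -0.03 and 0.03 m and z of tray_top_floor in the frame of mixer_deck between -0.002 and 0.008 m and angle between the x axis of tray_top_floor and the x axis of mixer_deck, either way round below 0.25 rad and angle between tray_top_floor's own z axis and vertical below 0.06 rad and x of pot_white_mid in the frame of tray_top_floor between -0.056 and 0.056 m and y of pot_white_mid in the frame of tray_top_floor between -0.061 and 0.061 m and z of pot_white_mid in the frame of tray_top_floor between 0.012 and 0.028 m and angle between each of pot_white_mid, pot_green_mid, pot_orange_mid, pot_black_mid's own z axis and vertical below 0.12 rad and linear speed of each of pot_white, pot_green, pot_orange, pot_black below 0.03 m/s and x of pot_green_mid in the frame of tray_top_floor between -0.056 and 0.056 m and y of pot_green_mid in the frame of tray_top_floor between -0.061 and 0.061 m and z of pot_green_mid in the frame of tray_top_floor between 0.012 and 0.028 m and x of pot_orange_mid in the frame of tray_top_floor between -0.056 and 0.056 m and y of pot_orange_mid in the frame of tray_top_floor between -0.061 and 0.061 m and z of pot_orange_mid in the frame of tray_top_floor between 0.012 and 0.028 m and x of pot_black_mid in the frame of tray_top_floor between -0.056 and 0.056 m and y of pot_black_mid in the frame of tray_top_floor between -0.061 and 0.061 m and z of pot_black_mid in the frame of tray_top_floor between 0.012 and 0.028 m and distance of each of tray_mid_floor, tray_low_floor from where it was at the start of the episode below 0.015 m); the robot touches nothing.
It fails at once if the blue tray is lifted more than about 15 mm or tipped (height (world z) of tray_top_floor above 0.065 m or angle between tray_top_floor's own z axis and vertical above 0.25 rad).
It fails at once if a white tray of the stack is shifted by more than 15 mm (distance of any of tray_mid_floor, tray_low_floor from where it was at the start of the episode above 0.015 m).
It fails at once if a bystander is moved by more than 30 mm (distance of any of mouse, canister, timer, tape_roll from where it was at the start of the episode above 0.03 m).
Of pot_white, pot_green, pot_orange, pot_black only 2 to 4 are there at a start; the rules pass over those that are not, and their reading is None.
At some moment in a run one of pot_white, pot_green, pot_orange, pot_black may be knocked a few centimetres aside while the robot is not near it.
Once in a run the grip may slacken for a moment while it holds something.
It also fails if it takes over 210 s, if anything falls off the work surface, if the arm or the gripper's body presses on something with over 40 N, if the wrist force passes 120 N, or if a joint passes its speed limit or range.

## Working session

There is one attempt and no reset: what is moved stays moved. The work goes in short steps, Python scripts to look and compute and a tool call to move; the robot and the scene stay as the last step left them, time stands still between calls to the robot, and variables do not carry over. Pictures are saved under pics/ and viewed, about 12 in all and at most 16, crops included, and the job is handed in when it is done.

Besides the shell and the picture viewer there is one more tool, called after ">>>" by a JSON object that holds its "name" and its "arguments", one argument or row to a line. servo_tool: Moves the arm, as the interface text tells. Its arguments: {"type":"object","properties":{"targets":{"type":"array","items":{"type":"array"}},"fingers":{"type":"number"}},"required":["targets"]}

```bash
mkdir -p pics; cat > h.py <<'E'
import numpy as np, cv2
from cell import arm
def snap(n,tag):
    c=arm.camera(n); cv2.imwrite(f'pics/{tag}.png',c['image']); np.savez(f'pics/{tag}.npz',K=c['intrinsics'],E=c['extrinsics']); return c
def ray(c,u,v,z):
    K,E=np.array(c['intrinsics']if 'intrinsics' in c else c['K']),np.array(c['extrinsics'] if 'extrinsics' in c else c['E'])
    d=E[:3,:3].T@np.linalg.solve(K,[u,v,1]); o=-E[:3,:3].T@E[:3,3]
    return o+d*(z-o[2])/d[2]
def proj(c,p):
    K,E=(np.array(c['intrinsics']),np.array(c['extrinsics'])) if 'intrinsics' in c else (c['K'],c['E'])
    q=K@(E[:3,:3]@np.array(p)+E[:3,3]); return q[:2]/q[2]
E
python3 - <<'E'
from h import *
for n in('scene','top'):
    c=snap(n,n+'0'); E=c['extrinsics']; print(n,-E[:3,:3].T@E[:3,3],np.round(E[:3,:3],2).tolist(),c['intrinsics'][0][0])
print(arm.get_state())
E
```

```text
scene [-0.189868    0.95578113  0.7359909 ] [[-0.79, -0.62, 0.0], [-0.27, 0.35, -0.9], [0.55, -0.7, -0.44]] 500.1509236178327
top [0.26698162 0.01640409 1.38044189] [[0.06, -1.0, 0.0], [-0.97, -0.06, -0.24], [0.24, 0.01, -0.97]] 450.7364999693287
{'clock': 0.1, 'qpos': array([-1.19189271e+00,  2.64668007e-01,  1.60523312e+00, -4.17678463e-05,
        1.27374745e+00, -3.68757549e-02]), 'qvel': array([ 0.00033548, -0.00027343, -0.0033407 ,  0.00027822,  0.00151963,
       -0.00014784]), 'effort': array([ 3.48424473e-04, -5.03616071e+01, -3.58072686e+01,  7.30333943e-02,
        2.33323075e-02, -5.34829576e-05]), 'tcp_pos': array([ 0.27240532, -0.61691118,  0.25452145]), 'tool_rot': array([-3.07197024e+00, -6.48012629e-01,  6.10998265e-04]), 'contact_force': array([ 0.95214413,  0.26489199, -0.10937616]), 'moment': array([ 0.04260534, -0.01299178,  0.04287129]), 'gripper_width': 1.0011790610438371}
```

View pics/scene0.png

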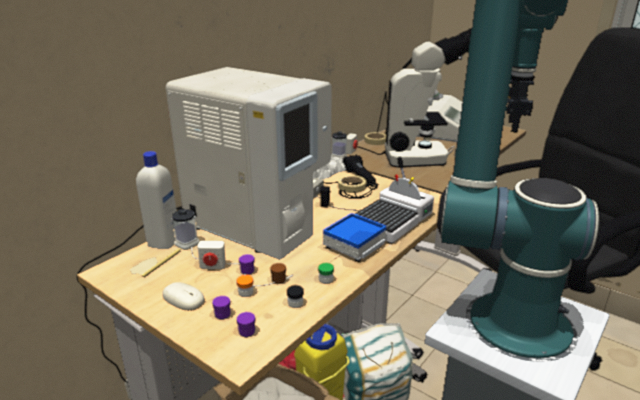

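View pics/top0.png

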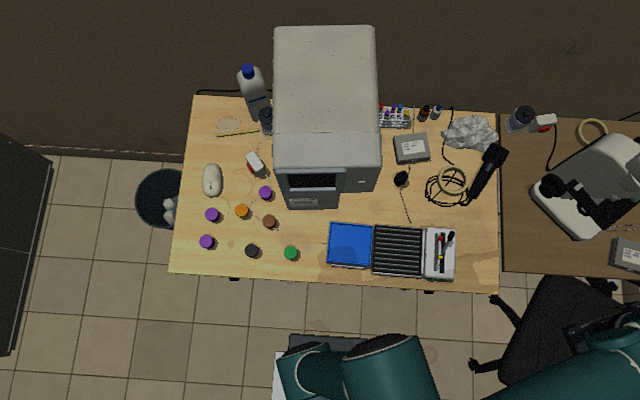

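The scene shows pots orange (245,286), black (295,296) and green (326,272), plus brown and purple look-alikes. The blue tray is at (355,235), with the mixer to its right and the lever near (402,180). The top view agrees with this. I'll zoom in on the mixer and lever.

```bash
python3 - <<'E'
from h import *
a=cv2.imread('pics/scene0.png')[150:260,315:445]; b=cv2.imread('pics/top0.png')[210:290,320:465]
a=cv2.resize(a,None,fx=5,fy=5,interpolation=cv2.INTER_CUBIC); cv2.imwrite('pics/z1.png',a)
b=cv2.resize(b,None,fx=5,fy=5,interpolation=cv2.INTER_CUBIC); cv2.imwrite('pics/z2.png',b)
E
```

```text
(no output)
```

View pics/z1.png

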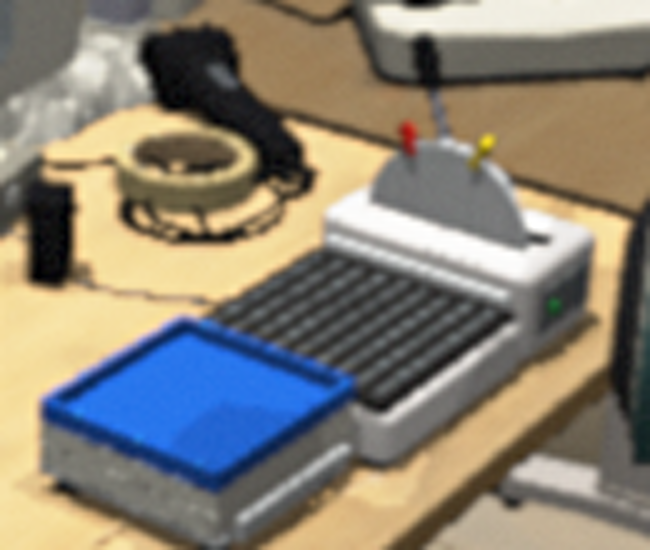

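View pics/z2.png

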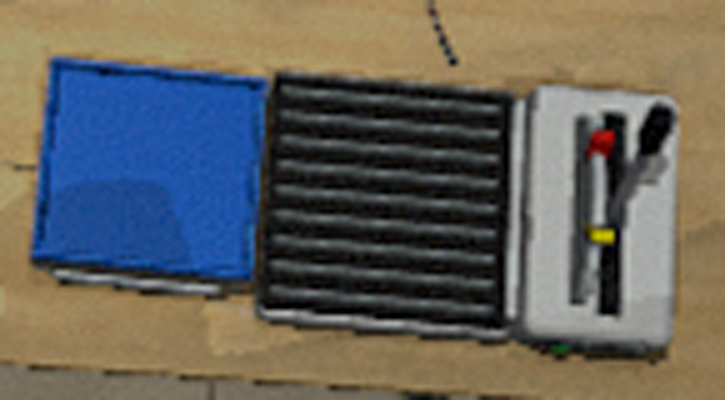

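The tray sits left of the mat. The quadrant tabs are red (scene 397,176) and yellow (412,179). The knob leans towards the rear at (400,163) scene and (451,236) top. Next I work out poses.

```bash
python3 - <<'E'
from h import *
T=np.load('pics/top0.npz');S=np.load('pics/scene0.npz')
z2=lambda p,z: ray(T,320+p[0]/5,210+p[1]/5,z)
m=[z2(p,.045) for p in [(275,78),(512,97),(502,328),(258,312)]]
t=[z2(p,.0605) for p in [(52,60),(268,80),(250,278),(35,262)]]
for nm,q in(('mat',m),('tray',t)):
    q=np.array(q); print(nm,q.mean(0).round(4),'sides',[np.linalg.norm(q[i]-q[(i+1)%4]).round(3) for i in range(4)],
     'yaw',[round(float(np.arctan2(*(v[::-1]))),3) for v in (q[0,:2]-q[3,:2],q[1,:2]-q[2,:2])],[round(float(np.arctan2(v[0],-v[1])),3) for v in (q[1,:2]-q[0,:2],q[2,:2]-q[3,:2])])
def tri(ut,us):
    A=[];o=[]
    R=[]
    for C,u in((T,ut),(S,us)):
        E=C['E'];d=E[:3,:3].T@np.linalg.solve(C['K'],[*u,1]);d/=np.linalg.norm(d);c=-E[:3,:3].T@E[:3,3]
        P=np.eye(3)-np.outer(d,d);A.append(P);o.append(P@c);R.append((P,c))
    x=np.linalg.solve(A[0]+A[1],o[0]+o[1]); return x.round(4),[round(float(np.linalg.norm(P@(x-c))),4) for P,c in R]
for n,a,b in(('knob',(655,130),(427,65)),('red',(602,138),(408,128)),('yel',(603,235),(487,143))):
    print(n,tri((320+a[0]/5,210+a[1]/5),(315+b[0]/5,150+b[1]/5)))
im=cv2.imread('pics/top0.png');ims=cv2.imread('pics/scene0.png')
def blobs(im,lo,hi,reg):
    k=cv2.inRange(cv2.cvtColor(im,cv2.COLOR_BGR2HSV),lo,hi);M=np.zeros_like(k);x0,y0,x1,y1=reg;M[y0:y1,x0:x1]=k[y0:y1,x0:x1]
    n,l,s,c=cv2.connectedComponentsWithStats(M);return [(c[i].round(1),s[i][4]) for i in range(1,n) if s[i][4]>25]
for n,lo,hi in(('green',(50,120,50),(80,255,255)),('orange',(8,200,170),(18,255,255)),('black',(0,0,0),(180,255,55)),('white',(0,0,190),(180,50,255)),('purple',(125,80,40),(150,255,255)),('brown',(5,120,30),(14,255,120))):
    for c,a in blobs(im,lo,hi,(180,150,320,275)): print('top',n,c,a,ray(T,*c,.04).round(3))
    for c,a in blobs(ims,lo,hi,(130,230,350,350)): print('scene',n,c,a,ray(S,*c,.035).round(3))
E
```

```text
mat [ 0.4627 -0.1829  0.045 ] sides [np.float64(0.143), np.float64(0.138), np.float64(0.144), np.float64(0.141)] yaw [-0.031, -0.027] [-0.016, 0.0]
tray [ 0.4711 -0.0412  0.0605] sides [np.float64(0.129), np.float64(0.118), np.float64(0.126), np.float64(0.121)] yaw [-0.019, -0.048] [-0.028, -0.009]
knob (array([ 0.4957, -0.3127,  0.1561]), [0.0004, 0.0004])
red (array([ 0.4951, -0.2924,  0.1213]), [0.001, 0.001])
yel (array([ 0.44  , -0.2917,  0.1265]), [0.0003, 0.0003])
top green [290.3 252.3] 130 [0.437 0.135 0.04 ]
scene green [325.5 268.5] 140 [0.437 0.138 0.035]
top orange [240.9 209.8] 67 [0.557 0.296 0.04 ]
scene orange [244.4 279.9] 118 [0.56  0.295 0.035]
top black [181.5 155.8] 43 [0.717 0.501 0.04 ]
top black [261.4 171.7] 40 [0.682 0.246 0.04 ]
top black [297.  182.9] 681 [0.653 0.132 0.04 ]
top black [216.5 217.9] 33 [0.527 0.367 0.04 ]
top black [211.7 243.9] 33 [0.447 0.372 0.04 ]
top black [251.6 250.3] 137 [0.435 0.251 0.04 ]
scene black [281.1 277.5] 63 [0.497 0.234 0.035]
scene black [294.9 292.3] 164 [0.433 0.257 0.035]
scene white [210.3 244. ] 178 [0.75  0.237 0.035]
scene white [182.9 293.6] 625 [0.632 0.419 0.035]
top purple [264.9 192. ] 132 [0.617 0.229 0.04 ]
top purple [211.2 213.9] 132 [0.538 0.385 0.04 ]
top purple [205.7 241. ] 138 [0.454 0.391 0.04 ]
scene purple [246.5 263.5] 234 [0.606 0.243 0.035]
scene purple [221.5 306.7] 322 [0.526 0.397 0.035]
scene purple [246.  323.6] 354 [0.444 0.403 0.035]
top brown [268.5 220.6] 113 [0.529 0.209 0.04 ]
scene brown [278.3 275.9] 135 [0.507 0.233 0.035]
```

Poses agree: mat 143x140 mm, centred (.463,-.183), yaw about -.02. The pivot is at about (.461,-.308). Lever is at about 1.08, red about 1.27, yellow about .38. The white pot seems absent, and I'll check that again later. Now I start moving, turning the jaws along world x.

>>> {"name": "servo_tool", "arguments": {
  "targets": [
    [[0,0,0],-0.165],
    [[0,0,0],-0.165],
    [[0,0,0],-0.165],
    [[0,0,0],-0.165],
    [[0,0,0],-0.165],
    [[0,0,0],-0.165],
    [[0,0,0],-0.165],
    [[0,0,0],0]
  ],
  "fingers": 0
}}

```text
clock: 1.1
tcp_pos: [0.2725, -0.6172, 0.2551]
tool_rot: [-2.223, -2.219, -0.001]
contact_force: [-0.9, -0.0, -0.5]
gripper_width: 0.116
```

>>> {"name": "servo_tool", "arguments": {
  "targets": [
    [[3.8,3.4,0],0],
    [[3.8,3.4,0],0],
    [[3.8,3.4,0],0],
    [[3.8,3.4,0],0],
    [[3.8,3.4,0],0],
    [[3.8,3.4,0],0],
    [[3.8,3.4,0],0],
    [[3.8,3.4,0],0],
    [[0,0,0],0],
    [[0,0,0],0]
  ]
}}

```text
clock: 2.35
tcp_pos: [0.5443, -0.3135, 0.2554]
tool_rot: [-2.222, -2.22, 0.001]
contact_force: [0.3, -0.3, 0.4]
gripper_width: 0.004
```

>>> {"name": "servo_tool", "arguments": {
  "targets": [
    [[0,0,4],0],
    [[0,0,4],0],
    [[0,0,2],0],
    [[0,-2,0],0],
    [[0,-2,0],0],
    [[0,-2,0],0],
    [[0,-2,0],0],
    [[0,-1.5,0],0],
    [[0,-1,0],0],
    [[0,0,0],0]
  ]
}}

```text
clock: 3.6
tcp_pos: [0.4387, -0.3134, 0.1557]
tool_rot: [-2.222, -2.22, 0.001]
contact_force: [0.6, 1.2, 0.1]
gripper_width: 0.006
```

>>> {"name": "servo_tool", "arguments": {
  "targets": [
    [[0,-0.3,0],0],
    [[0,-0.3,0],0],
    [[0,0,0],0]
  ]
}}

```text
clock: 3.98
tcp_pos: [0.4337, -0.3135, 0.1557]
tool_rot: [2.221, 2.222, -0.0]
contact_force: [1.0, -0.3, 0.7]
gripper_width: 0.004
```

>>> {"name": "servo_tool", "arguments": {
  "targets": [
    [[0,-0.3,0],0],
    [[0,-0.2,0],0],
    [[0,0,0],0]
  ]
}}

```text
clock: 4.35
tcp_pos: [0.4284, -0.3134, 0.1556]
tool_rot: [-2.221, -2.221, 0.0]
contact_force: [0.6, 0.2, 0.0]
gripper_width: 0.005
```

>>> {"name": "servo_tool", "arguments": {
  "targets": [
    [[0,-0.2,0],0],
    [[0,-0.2,0],0],
    [[0,0,0],0]
  ]
}}

```text
clock: 4.72
tcp_pos: [0.4244, -0.3135, 0.1557]
tool_rot: [-2.221, -2.221, 0.0]
contact_force: [1.1, 1.0, -0.2]
gripper_width: 0.006
```

```bash
python3 - <<'E'
from h import *
c=snap('scene','s1'); cv2.imwrite('pics/z3.png',cv2.resize(c['image'][130:260,330:450],None,fx=5,fy=4.6,interpolation=cv2.INTER_CUBIC)); print(arm.get_state()['contact_force'])
E
```

```text
[0.31595363 0.38613008 0.24950645]
```

View pics/z3.png

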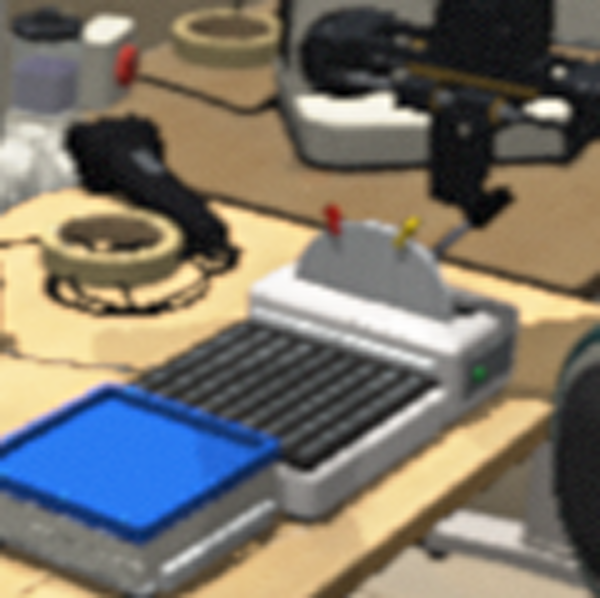

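The lever (480,215) now leans towards the robot and the fingers are still behind it. There's no stop force yet, so I push on.

>>> {"name": "servo_tool", "arguments": {
  "targets": [
    [[0,-0.2,0],0],
    [[0,-0.2,0],0],
    [[0,0,0],0]
  ]
}}

```text
clock: 5.15
tcp_pos: [0.4206, -0.3135, 0.1558]
tool_rot: [2.221, 2.221, 0.0]
contact_force: [1.2, 0.3, 0.6]
gripper_width: 0.003
```

>>> {"name": "servo_tool", "arguments": {
  "targets": [
    [[0,-0.2,0],0],
    [[0,-0.2,0],0],
    [[0,0,0],0]
  ]
}}

```text
clock: 5.52
tcp_pos: [0.4192, -0.314, 0.157]
tool_rot: [2.218, 2.217, 0.005]
contact_force: [8.3, 0.2, 0.6]
gripper_width: -0.0
```

Stop found (8 N at TCP x .42). I back off, rise, then measure the idle knob, look for a white pot and check the tray.

>>> {"name": "servo_tool", "arguments": {
  "targets": [
    [[0,1,0],0],
    [[0,3,0],0],
    [[0,2,-3],0],
    [[2,0,-5],0],
    [[5,0,-3],0],
    [[5,0,0],0],
    [[5,0,0],0],
    [[5,0,0],0],
    [[5,0,0],0],
    [[5,0,0],0]
  ],
  "fingers": 8.8
}}

```text
clock: 6.78
tcp_pos: [0.4758, 0.0078, 0.2653]
tool_rot: [-2.221, -2.221, 0.003]
contact_force: [1.7, 0.0, -0.3]
gripper_width: 0.996
```

```bash
python3 - <<'E'
from h import *
c=snap('scene','s2');t=snap('top','t2'); print(arm.get_state()['tcp_pos'])
a=cv2.resize(c['image'][150:220,380:440],None,fx=6,fy=6,interpolation=cv2.INTER_CUBIC)
b=cv2.resize(t['image'][220:290,410:465],None,fx=6,fy=6,interpolation=cv2.INTER_CUBIC)
cv2.imwrite('pics/z4.png',np.hstack([a,b]))
E
```

```text
[0.4757292  0.01017221 0.2652428 ]
```

View pics/z4.png

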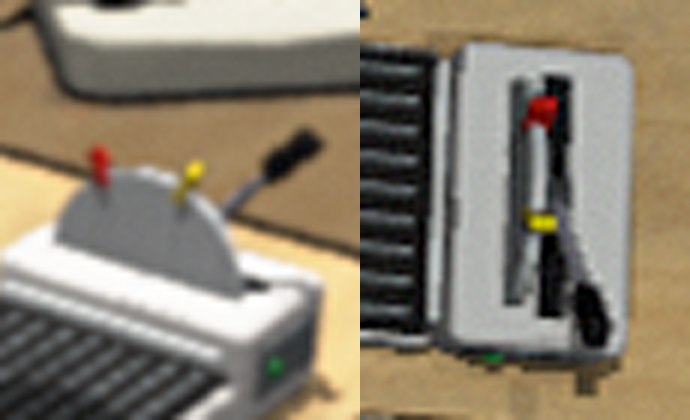

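View pics/t2.png

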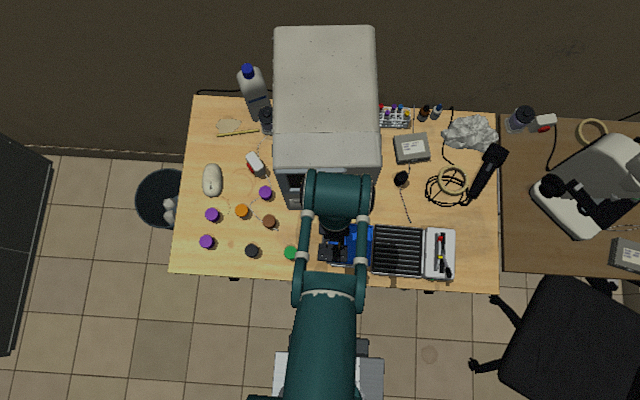

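Lever is at idle, with the knob at scene (429,175) and top (449,272). No white pot is visible anywhere. Next I refine the angles and locate the analyser front.

```bash
cat >> h.py <<'E'
def tri(T,S,ut,us):
    A=0;b=0
    for C,u in((T,ut),(S,us)):
        E=C['E'];d=E[:3,:3].T@np.linalg.solve(C['K'],[*u,1]);d/=np.linalg.norm(d);c=-E[:3,:3].T@E[:3,3]
        P=np.eye(3)-np.outer(d,d);A=A+P;b=b+P@c
    return np.linalg.solve(A,b)
E
python3 - <<'E'
from h import *
T=np.load('pics/t2.npz');S=np.load('pics/s2.npz')
f=lambda a,b:tri(T,S,(410+(a[0]-360)/6,220+a[1]/6),(380+b[0]/6,150+b[1]/6)).round(4)
k=f((592,312),(295,153)); print('knob',k,'pivot from knob',k-[-.0644,0,.0765])
P=np.array([.461,0,.066])
for n,a,b in(('red',(541,110),(99,157)),('yel',(541,221),(193,172))):
    p=f(a,b); d=p-P; print(n,p,'r',np.hypot(d[0],d[2]).round(4),'a',[round(.7+np.arctan2(p[0]-x,d[2]),3) for x in(.455,.461,.467)])
print('analyser front', ray(T,315,209,0))
E
```

```text
knob [ 0.3973 -0.3107  0.1418] pivot from knob [ 0.4617 -0.3107  0.0653]
red [ 0.494  -0.2917  0.1198] r 0.0631 a [np.float64(1.327), np.float64(1.25), np.float64(1.165)]
yel [ 0.4403 -0.2905  0.1267] r 0.0641 a [np.float64(0.462), np.float64(0.371), np.float64(0.286)]
analyser front [0.5832014  0.07258789 0.        ]
```

Pivot x comes to .4617, consistent both ways, giving yellow about .36 and red about 1.245. Now I go down beyond the tray's +y side with jaws open, to push with both fingers.

>>> {"name": "servo_tool", "arguments": {
  "targets": [
    [[5,-1.4,0],0],
    [[0,0,5],0],
    [[0,0,5],0],
    [[0,0,5],0],
    [[0,0,3],0],
    [[0,0,1.6],0],
    [[0,0,0],0],
    [[0,0,0],0]
  ]
}}

```text
clock: 7.88
tcp_pos: [0.4639, 0.0564, 0.071]
tool_rot: [2.221, 2.22, 0.002]
contact_force: [-0.2, -0.0, 0.1]
gripper_width: 1.003
```

>>> {"name": "servo_tool", "arguments": {
  "targets": [
    [[0,0,0.2],0],
    [[-1,0,0],0],
    [[-1,0,0],0],
    [[-1,0,0],0],
    [[-1,0,0],0],
    [[-1,0,0],0],
    [[-1,0,0],0],
    [[-1,0,0],0],
    [[-1,0,0],0],
    [[-1,0,0],0]
  ]
}}

```text
clock: 9.12
tcp_pos: [0.4626, -0.0341, 0.0677]
tool_rot: [-2.221, -2.221, 0.0]
contact_force: [-0.0, 2.3, 1.7]
gripper_width: 0.998
```

```bash
python3 - <<'E'
from h import *
c=snap('scene','s3'); cv2.imwrite('pics/z5.png',cv2.resize(c['image'][150:270,300:450],None,fx=4,fy=4,interpolation=cv2.INTER_CUBIC)); print(arm.get_state()['contact_force'])
E
```

```text
[-0.14319918  0.79636789 -0.25382029]
```

View pics/z5.png

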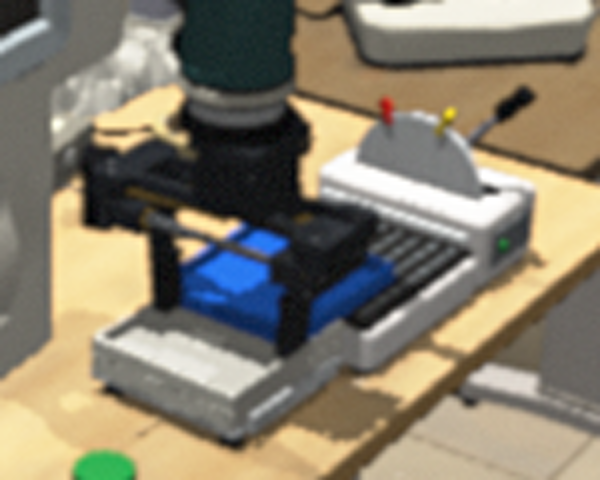

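The blue tray is sliding squarely and the white trays haven't moved. I keep pushing.

>>> {"name": "servo_tool", "arguments": {
  "targets": [
    [[-1,0,0],0],
    [[-1,0,0],0],
    [[-1,0,0],0],
    [[-1,0,0],0],
    [[-1,0,0],0],
    [[-1,0,0],0],
    [[-1,0,0],0],
    [[-0.5,0,0],0],
    [[0,0,0],0]
  ]
}}

```text
clock: 10.3
tcp_pos: [0.4627, -0.1089, 0.0678]
tool_rot: [2.222, 2.221, 0.0]
contact_force: [0.3, 0.1, -0.5]
gripper_width: 0.999
```

>>> {"name": "servo_tool", "arguments": {
  "targets": [
    [[1,0,0],0],
    [[1,0,-2],0],
    [[2,0,-5],0],
    [[5,0,-4],0],
    [[5,0,-4],0],
    [[5,0,0],0],
    [[5,-1,0],0],
    [[2,-1,0],0],
    [[0,-0.5,0],0],
    [[0,0,0],0]
  ],
  "fingers": 8.8
}}

```text
clock: 11.55
tcp_pos: [0.4371, 0.149, 0.2157]
tool_rot: [2.22, 2.222, -0.001]
contact_force: [-0.2, -0.1, -0.3]
gripper_width: 0.998
```

```bash
cat >> h.py <<'E'
def look(tag):
    c=snap('scene',tag+'s');t=snap('top',tag+'t');S=np.load(f'pics/{tag}s.npz');T=np.load(f'pics/{tag}t.npz')
    for n,lo,hi in(('green',(50,120,50),(80,255,255)),('orange',(8,200,150),(18,255,255)),('black',(0,0,0),(180,255,55))):
        for v,im,C,h in(('scene',c['image'],S,.034),('top',t['image'],T,.04)):
            k=cv2.inRange(cv2.cvtColor(im,cv2.COLOR_BGR2HSV),lo,hi); N,l,s,ce=cv2.connectedComponentsWithStats(k)
            for i in range(1,N):
                if 50<s[i][4]<300 and max(s[i][2:4])<26:
                    p=ray(C,*ce[i],h)
                    if .35<p[0]<.65 and -.26<p[1]<.45: print(v,n,ce[i].round(1),s[i][4],p.round(3))
    return c,t,S,T
E
python3 - <<'E'
from h import *
c,t,S,T=look('a'); print(arm.get_state()['tcp_pos'])
k=cv2.inRange(cv2.cvtColor(t['image'],cv2.COLOR_BGR2HSV),(100,150,60),(125,255,255)); k[:,:300]=0;k[:200]=0
N,l,s,ce=cv2.connectedComponentsWithStats(k); i=1+s[1:,4].argmax(); q=cv2.boxPoints(cv2.minAreaRect(np.argwhere(l==i)[:,::-1].astype(np.float32)))
w=np.array([ray(T,*p,.059) for p in q]); print(s[i],w.round(3).tolist(),w.mean(0).round(4))
cv2.imwrite('pics/z6.png',np.hstack([cv2.resize(c['image'][170:270,300:450],None,fx=2.6,fy=4),cv2.resize(t['image'][200:300,300:460],None,fx=2.5,fy=4)]))
E
```

```text
scene green [325.3 268.4] 151 [0.438 0.137 0.034]
top green [288.9 252.8] 51 [0.435 0.139 0.04 ]
scene orange [244.4 279.9] 121 [0.56  0.294 0.034]
scene black [280.6 277.2] 76 [0.5   0.232 0.034]
scene black [294.9 292.1] 167 [0.435 0.256 0.034]
[0.43777067 0.14850368 0.21579523]
[ 376  225   46   44 1821] [[0.413, -0.116, 0.059], [0.534, -0.12, 0.059], [0.534, -0.255, 0.059], [0.412, -0.248, 0.059]] [ 0.4733 -0.1848  0.059 ]
```

View pics/z6.png

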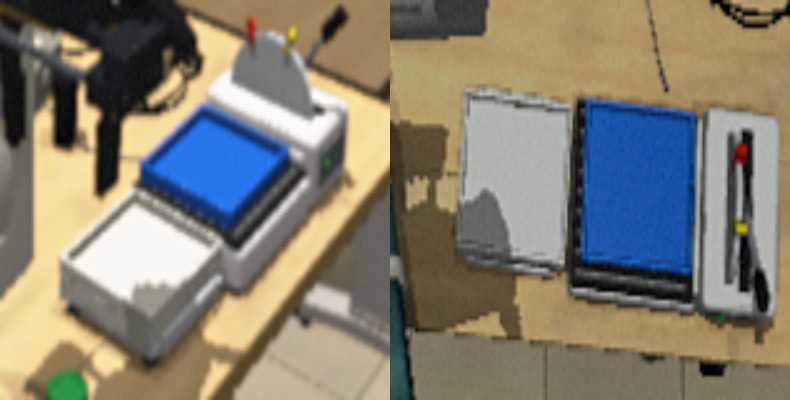

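The tray lies flat on the mat with centre about (.473,-.185): 10 mm off in x, which is within limits, and square. The white trays are in place. Next I grasp the green pot.

>>> {"name": "servo_tool", "arguments": {
  "targets": [
    [[-1.2,0,5],0],
    [[0,0,5],0],
    [[0,0,4],0],
    [[0,0,3],0],
    [[0,0,1.5],0],
    [[0,0,0],0],
    [[0,0,0],0]
  ]
}}

```text
clock: 12.52
tcp_pos: [0.439, 0.1372, 0.032]
tool_rot: [2.221, 2.22, 0.003]
contact_force: [0.3, 0.7, -0.4]
gripper_width: 0.999
```

>>> {"name": "servo_tool", "arguments": {
  "targets": [
    [[0,0,0],0],
    [[0,0,0],0],
    [[0,0,0],0],
    [[0,0,0],0],
    [[0,0,0],0],
    [[0,0,0],0]
  ],
  "fingers": 3
}}

```text
clock: 13.28
tcp_pos: [0.4375, 0.1371, 0.0308]
tool_rot: [-2.221, -2.221, 0.0]
contact_force: [-0.4, -0.1, 1.4]
gripper_width: 0.437
```

>>> {"name": "servo_tool", "arguments": {
  "targets": [
    [[0,0,-5],0],
    [[0,0,-5],0],
    [[-4,0.2,0],0],
    [[-5,0.2,0],0],
    [[-5,0.2,0],0],
    [[-5,0.2,0],0],
    [[-5,0.2,0],0],
    [[-5,0,0],0],
    [[-5,0,0],0],
    [[-1.8,0,0],0]
  ]
}}

```text
clock: 14.52
tcp_pos: [0.4474, -0.2232, 0.1307]
tool_rot: [2.224, 2.218, -0.0]
contact_force: [-0.5, 0.5, -0.5]
gripper_width: 0.438
```

>>> {"name": "servo_tool", "arguments": {
  "targets": [
    [[0,0,0],0],
    [[0,0,0],0]
  ]
}}

```text
clock: 14.78
tcp_pos: [0.4473, -0.2195, 0.1304]
tool_rot: [-2.22, -2.221, -0.0]
contact_force: [-0.2, -0.6, -1.0]
gripper_width: 0.437
```

>>> {"name": "servo_tool", "arguments": {
  "targets": [
    [[0,0,2.5],0],
    [[0,0,1.5],0],
    [[0,0,0.7],0],
    [[0,0,0.2],0],
    [[0,0,0.1],0],
    [[0,0,0],0],
    [[0,0,0],0]
  ]
}}

```text
clock: 15.65
tcp_pos: [0.4479, -0.2211, 0.0813]
tool_rot: [2.221, 2.221, 0.0]
contact_force: [0.1, 0.2, -0.3]
gripper_width: 0.433
```

>>> {"name": "servo_tool", "arguments": {
  "targets": [
    [[0,0,0.1],0],
    [[0,0,0.1],0],
    [[0,0,0],0],
    [[0,0,0],0]
  ]
}}

```text
clock: 16.15
tcp_pos: [0.4476, -0.2209, 0.0788]
tool_rot: [-2.221, -2.221, 0.0]
contact_force: [-0.7, -0.4, 0.8]
gripper_width: 0.45
```

>>> {"name": "servo_tool", "arguments": {
  "targets": [
    [[0,0,0],0],
    [[0,0,0],0],
    [[0,0,0],0],
    [[0,0,-2],0],
    [[0,0,-4],0],
    [[0,0,-4],0],
    [[5,0,-2],0],
    [[5,0,0],0],
    [[5,0,0],0],
    [[5,0,0],0]
  ],
  "fingers": 5.4
}}

```text
clock: 17.4
tcp_pos: [0.4475, -0.0194, 0.1991]
tool_rot: [2.222, 2.22, 0.001]
contact_force: [0.1, -0.5, 0.7]
gripper_width: 0.613
```

>>> {"name": "servo_tool", "arguments": {
  "targets": [
    [[5,0,0],0],
    [[5,0,0],0],
    [[5,-0.5,0],0],
    [[5,-0.5,0],0],
    [[3,-0.3,0],0],
    [[0,0,0],0],
    [[0,0,0],0]
  ]
}}

```text
clock: 18.27
tcp_pos: [0.4345, 0.2085, 0.1986]
tool_rot: [2.221, 2.222, -0.001]
contact_force: [-0.9, -0.4, 1.0]
gripper_width: 0.611
```

```bash
python3 - <<'E'
from h import *
c,t,S,T=look('b'); print(arm.get_state()['tcp_pos'],arm.get_state()['gripper_width'])
cv2.imwrite('pics/z7.png',np.hstack([cv2.resize(c['image'][170:340,200:440],None,fx=2.5,fy=2.5)]))
E
```

```text
top green [412.7 254.5] 148 [ 0.454 -0.23   0.04 ]
scene orange [244.3 280. ] 124 [0.561 0.294 0.034]
scene black [280.8 277.2] 70 [0.5   0.232 0.034]
scene black [295.  292.1] 168 [0.434 0.256 0.034]
[0.43472046 0.20805073 0.19869072] 0.6158272812356252
```

View pics/z7.png

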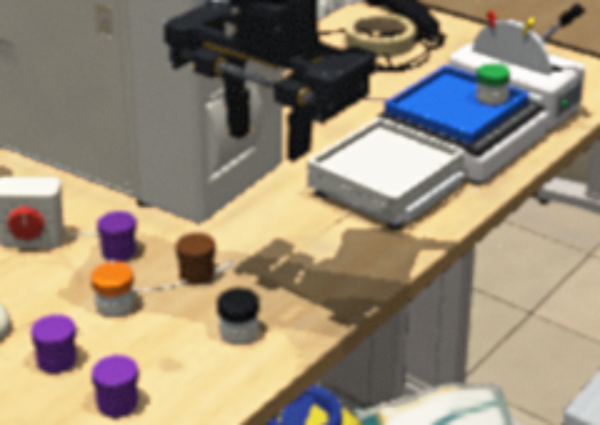

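Green stands upright in the tray; black and orange haven't moved. The black pot is next.

>>> {"name": "servo_tool", "arguments": {
  "targets": [
    [[4.6,0,3],0],
    [[0,0,5],0],
    [[0,0,4],0],
    [[0,0,3],0],
    [[0,0,1.8],0],
    [[0,0,0],0],
    [[0,0,0],0]
  ],
  "fingers": 6.4
}}

```text
clock: 19.25
tcp_pos: [0.4358, 0.2553, 0.032]
tool_rot: [2.222, 2.22, 0.003]
contact_force: [-0.2, 0.3, 0.5]
gripper_width: 0.729
```

>>> {"name": "servo_tool", "arguments": {
  "targets": [
    [[0,0,0],0],
    [[0,0,0],0],
    [[0,0,0],0],
    [[0,0,0],0],
    [[0,0,0],0]
  ],
  "fingers": 3
}}

```text
clock: 19.88
tcp_pos: [0.4351, 0.2554, 0.0315]
tool_rot: [2.221, 2.221, 0.002]
contact_force: [-1.6, -1.0, 6.7]
gripper_width: 0.439
```

>>> {"name": "servo_tool", "arguments": {
  "targets": [
    [[0,0,-5],0],
    [[0,0,-5],0],
    [[-4,0.2,0],0],
    [[-5,0.2,0],0],
    [[-5,0.2,0],0],
    [[-5,0.2,0],0],
    [[-5,0.2,0],0],
    [[-5,0.2,0],0],
    [[-5,0.2,0],0],
    [[-4,0,0],0]
  ]
}}

```text
clock: 21.12
tcp_pos: [0.4482, -0.1266, 0.1305]
tool_rot: [-2.222, -2.22, 0.0]
contact_force: [1.0, -0.5, 0.0]
gripper_width: 0.439
```

>>> {"name": "servo_tool", "arguments": {
  "targets": [
    [[-2.3,0,0],0],
    [[0,0,0],0],
    [[0,0,0],0],
    [[0,0,0],0]
  ]
}}

```text
clock: 21.62
tcp_pos: [0.4484, -0.1469, 0.1305]
tool_rot: [-2.22, -2.222, 0.0]
contact_force: [0.2, -0.1, -0.4]
gripper_width: 0.439
```

>>> {"name": "servo_tool", "arguments": {
  "targets": [
    [[-0.3,0,2.5],0],
    [[0,0,1.5],0],
    [[0,0,0.7],0],
    [[0,0,0.2],0],
    [[0,0,0.2],0],
    [[0,0,0.1],0],
    [[0,0,0],0],
    [[0,0,0],0]
  ]
}}

```text
clock: 22.62
tcp_pos: [0.4491, -0.151, 0.0795]
tool_rot: [2.221, 2.221, 0.001]
contact_force: [-1.1, 1.5, 4.4]
gripper_width: 0.442
```

>>> {"name": "servo_tool", "arguments": {
  "targets": [
    [[0,0,0],0],
    [[0,0,0],0],
    [[0,0,0],0],
    [[0,0,-2],0],
    [[0,0,-4],0],
    [[0,0,-4],0],
    [[5,0,-2],0],
    [[5,0,0],0],
    [[5,0,0],0],
    [[5,0,0],0]
  ],
  "fingers": 5.4
}}

```text
clock: 23.88
tcp_pos: [0.4484, 0.0506, 0.1989]
tool_rot: [2.222, 2.221, 0.001]
contact_force: [0.9, 0.3, -0.7]
gripper_width: 0.614
```

>>> {"name": "servo_tool", "arguments": {
  "targets": [
    [[5,0,0],0],
    [[5,0,0],0],
    [[3,0,0],0],
    [[0,0,0],0]
  ]
}}

```text
clock: 24.38
tcp_pos: [0.4484, 0.1807, 0.1986]
tool_rot: [-2.217, -2.225, 0.0]
contact_force: [-0.6, -0.7, 0.6]
gripper_width: 0.61
```

```bash
python3 - <<'E'
from h import *
c,t,S,T=look('c'); print(arm.get_state()['tcp_pos'],arm.get_state()['gripper_width'])
E
```

```text
top green [412.8 254.5] 149 [ 0.454 -0.23   0.04 ]
scene orange [244.5 279.9] 126 [0.56  0.294 0.034]
scene black [384.4 208.4] 86 [ 0.493 -0.23   0.034]
scene black [280.4 277.4] 77 [0.5   0.233 0.034]
top black [388.5 252.7] 154 [ 0.455 -0.157  0.04 ]
[0.44837917 0.17876464 0.19844415] 0.6093703082914854
```

Both pots are in the tray. For orange, I move in y first and then in x, to stay clear of the analyser.

>>> {"name": "servo_tool", "arguments": {
  "targets": [
    [[5,0,0],0],
    [[5,0,0],0],
    [[1.6,2,0],0],
    [[0,4.5,0],0],
    [[0,4.5,0],0],
    [[0,0,5],0],
    [[0,0,4],0],
    [[0,0,4],0],
    [[0,0,2],0],
    [[0,0,0],0]
  ],
  "fingers": 6.4
}}

```text
clock: 25.72
tcp_pos: [0.5578, 0.2935, 0.0473]
tool_rot: [-2.222, -2.219, 0.005]
contact_force: [0.4, 0.3, -0.1]
gripper_width: 0.729
```

>>> {"name": "servo_tool", "arguments": {
  "targets": [
    [[0,0,1],0],
    [[0,0,0.8],0],
    [[0,0,0],0],
    [[0,0,0],0]
  ]
}}

```text
clock: 26.22
tcp_pos: [0.5589, 0.2954, 0.0313]
tool_rot: [2.221, 2.222, 0.001]
contact_force: [0.0, -0.4, -0.7]
gripper_width: 0.728
```

>>> {"name": "servo_tool", "arguments": {
  "targets": [
    [[0,0,0],0],
    [[0,0,0],0],
    [[0,0,0],0],
    [[0,0,0],0],
    [[0,0,0],0],
    [[0,0,-5],0],
    [[0,0,-5],0],
    [[0,-4,0],0],
    [[0,-4,0],0],
    [[0,-2.5,0],0]
  ],
  "fingers": 3
}}

```text
clock: 27.48
tcp_pos: [0.4518, 0.2947, 0.1304]
tool_rot: [-2.221, -2.222, 0.001]
contact_force: [0.4, -0.1, -0.4]
gripper_width: 0.433
```

>>> {"name": "servo_tool", "arguments": {
  "targets": [
    [[-5,0,0],0],
    [[-5,0,0],0],
    [[-5,0,0],0],
    [[-5,0,0],0],
    [[-5,0,0],0],
    [[-5,0,0],0],
    [[-5,0,0],0],
    [[-5,0,0],0],
    [[-3,0,0],0],
    [[0,0,0],0]
  ]
}}

```text
clock: 28.72
tcp_pos: [0.4537, -0.1367, 0.1308]
tool_rot: [2.225, 2.217, 0.0]
contact_force: [-0.7, 0.7, -1.8]
gripper_width: 0.434
```

>>> {"name": "servo_tool", "arguments": {
  "targets": [
    [[-2.4,2.4,0],0],
    [[-2.4,2.3,0],0],
    [[0,0,0],0],
    [[0,0,0],0],
    [[0,0,0],0]
  ]
}}

```text
clock: 29.35
tcp_pos: [0.4997, -0.1816, 0.1304]
tool_rot: [-2.219, -2.222, 0.001]
contact_force: [-0.7, -0.9, -1.0]
gripper_width: 0.436
```

```bash
python3 - <<'E'
from h import *
c=arm.camera('scene')['image'];s=arm.get_state();print(s['tcp_pos'],s['gripper_width'])
cv2.imwrite('pics/z8.png',cv2.resize(c[130:270,300:450],None,fx=4,fy=4))
E
```

```text
[ 0.49989052 -0.18177457  0.1305441 ] 0.43653254042385337
```

View pics/z8.png

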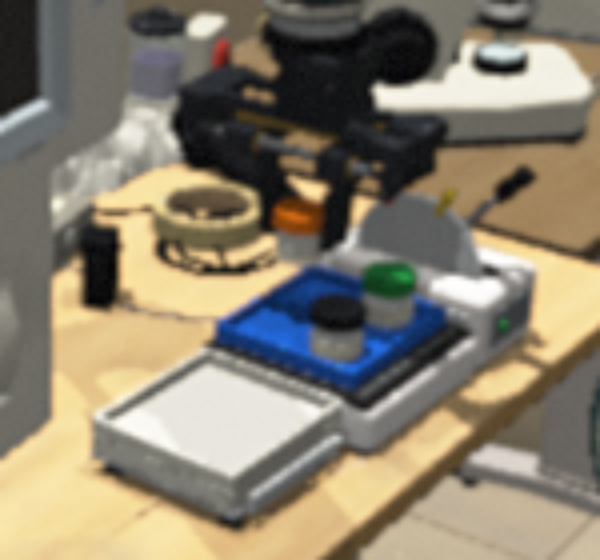

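Orange is held upright above the free spot, and green and black are standing. I lower between them and release narrowly.

>>> {"name": "servo_tool", "arguments": {
  "targets": [
    [[-0.4,0.2,1],0],
    [[0,0,1.5],0],
    [[0,0,1.5],0],
    [[0,0,0.7],0],
    [[0,0,0.2],0],
    [[0,0,0.2],0],
    [[0,0,0.1],0],
    [[0,0,0],0],
    [[0,0,0],0]
  ]
}}

```text
clock: 30.52
tcp_pos: [0.5028, -0.187, 0.0791]
tool_rot: [2.221, 2.221, 0.0]
contact_force: [0.4, 0.2, -0.4]
gripper_width: 0.435
```

>>> {"name": "servo_tool", "arguments": {
  "targets": [
    [[0,0,0],0],
    [[0,0,0],0],
    [[0,0,0],0],
    [[0,0,-2],0],
    [[0,0,-4],0],
    [[0,0,-4],0],
    [[0,0,-5],0],
    [[0,-5,0],0],
    [[0,-5,0],0],
    [[0,-2,0],0]
  ],
  "fingers": 5
}}

```text
clock: 31.78
tcp_pos: [0.3804, -0.1865, 0.2287]
tool_rot: [-2.222, -2.221, 0.0]
contact_force: [0.1, -0.3, 0.3]
gripper_width: 0.564
```

>>> {"name": "servo_tool", "arguments": {
  "targets": [
    [[-4,-2.8,0],0],
    [[-4.5,0,0],0],
    [[-4.1,0,0],0],
    [[0,0,3],0],
    [[0,0,3],0],
    [[0,0,1.4],0],
    [[0,0,0],0],
    [[0,0,0],0]
  ],
  "fingers": 0
}}

```text
clock: 32.78
tcp_pos: [0.3554, -0.3134, 0.156]
tool_rot: [2.22, 2.22, 0.0]
contact_force: [-0.1, -0.1, 0.4]
gripper_width: 0.006
```

```bash
python3 - <<'E'
from h import *
c,t,S,T=look('d');s=arm.get_state();print(s['tcp_pos'],s['gripper_width'])
cv2.imwrite('pics/z9.png',np.hstack([cv2.resize(c['image'][150:260,315:445],None,fx=3,fy=4),cv2.resize(t['image'][200:310,325:465],None,fx=2.8,fy=4)]))
E
```

```text
top green [412.8 254.4] 148 [ 0.455 -0.23   0.04 ]
top orange [400.8 234.4] 125 [ 0.513 -0.193  0.04 ]
scene black [384.  208.3] 94 [ 0.495 -0.23   0.034]
scene black [281.5 277.4] 51 [0.498 0.232 0.034]
top black [388.6 253.4] 169 [ 0.453 -0.158  0.04 ]
[ 0.35549208 -0.313496    0.15622483] 0.0021917230613201486
```

View pics/z9.png

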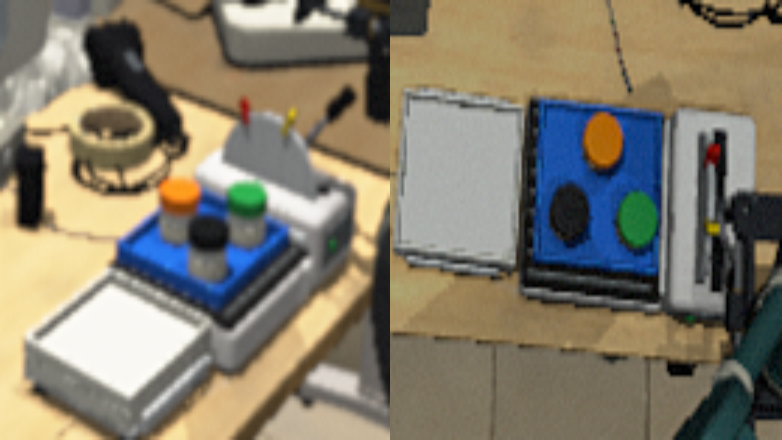

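All three pots stand in the tray and the lever is still at idle. Now I push it to yellow.

>>> {"name": "servo_tool", "arguments": {
  "targets": [
    [[0,1,0],0],
    [[0,1,0],0],
    [[0,1,0],0],
    [[0,1,0],0],
    [[0,0.5,0],0],
    [[0,0.3,0],0],
    [[0,0,0],0],
    [[0,0,0],0]
  ]
}}

```text
clock: 33.88
tcp_pos: [0.4026, -0.3126, 0.1544]
tool_rot: [-2.221, -2.221, -0.0]
contact_force: [-0.2, 0.7, -0.4]
gripper_width: 0.006
```

```bash
python3 - <<'E'
from h import *
c=snap('scene','es');t=snap('top','et');s=arm.get_state();print(s['tcp_pos'],s['contact_force'])
cv2.imwrite('pics/z10.png',np.hstack([cv2.resize(c['image'][150:220,380:440],None,fx=6,fy=6,interpolation=cv2.INTER_CUBIC),cv2.resize(t['image'][220:290,410:465],None,fx=6,fy=6,interpolation=cv2.INTER_CUBIC)]))
E
```

```text
[ 0.40253324 -0.31266935  0.15450902] [-0.06067391  0.4889955  -1.20849109]
```

View pics/z10.png

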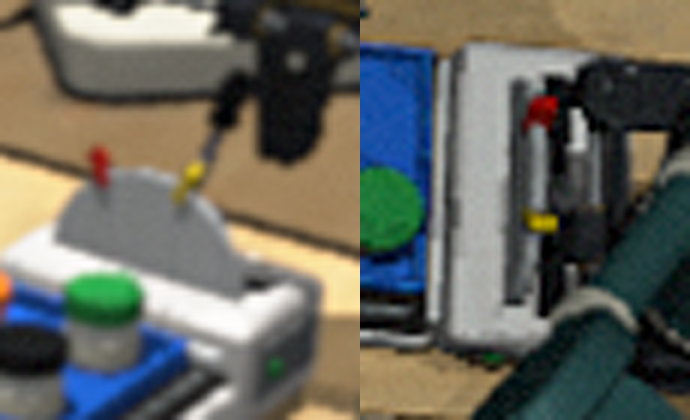

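Knob at about (232,100) in the left panel, close to the yellow tab's line. I compute the angle by intersecting the ray with the lever plane.

```bash
python3 - <<'E'
from h import *
S=np.load('pics/es.npz')
def ry(u,y):
    E=S['E'];d=E[:3,:3].T@np.linalg.solve(S['K'],[380+u[0]/6,150+u[1]/6,1]);o=-E[:3,:3].T@E[:3,3];return o+d*(y-o[1])/d[1]
for n,u,y in(('knob idle',(295,153),-.3107),('knob now',(232,100),-.3107),('knob lowend',(215,128),-.3107),('yel',(193,172),-.2907),('yel base',(182,195),-.2907),('red',(99,157),-.2907)):
    p=ry(u,y);d=p-[.4617,0,.066];print(n,p.round(4),'r',np.hypot(d[0],d[2]).round(4),'a',round(.7+np.arctan2(d[0],d[2]),3))
for a in(.3,.36,.42): print(a,(proj(S,[.4617+.1*np.sin(a-.7),-.3107,.066+.1*np.cos(a-.7)])-[380,150])*6)
E
```

```text
knob idle [ 0.3956 -0.3107  0.1421] r 0.1008 a -0.015
knob now [ 0.4322 -0.3107  0.1609] r 0.0994 a 0.399
knob lowend [ 0.44   -0.3107  0.1437] r 0.0807 a 0.428
yel [ 0.4399 -0.2907  0.1267] r 0.0645 a 0.355
yel base [ 0.4448 -0.2907  0.1127] r 0.0496 a 0.353
red [ 0.4933 -0.2907  0.1204] r 0.0629 a 1.226
0.3 [248.52882992 109.81495435]
0.36 [238.80753544 103.07897298]
0.42 [228.83888671  96.93627078]
```

The image says about .40, yellow about .36, and the contact geometry about .33; a finger may be hiding part of the knob. I back off for a clear look.

>>> {"name": "servo_tool", "arguments": {
  "targets": [
    [[0,-1.5,0],0],
    [[0,-3,0],0],
    [[-5,0,0],0],
    [[-5,0,0],0],
    [[-3,0,0],0],
    [[0,0,0],0]
  ]
}}

```text
clock: 34.72
tcp_pos: [0.3566, -0.4445, 0.1549]
tool_rot: [2.224, 2.218, -0.0]
contact_force: [0.7, -0.1, -0.6]
gripper_width: 0.005
```

```bash
python3 - <<'E'
from h import *
c=snap('scene','fs');t=snap('top','ft');s=arm.get_state();print(s['clock'],s['tcp_pos'],s['contact_force'])
cv2.imwrite('pics/z11.png',np.hstack([cv2.resize(c['image'][150:210,390:440],None,fx=8,fy=8,interpolation=cv2.INTER_CUBIC),cv2.resize(t['image'][230:290,425:465],None,fx=8,fy=8,interpolation=cv2.INTER_CUBIC)]))
E
```

```text
34.825 [ 0.35670267 -0.44204678  0.15436992] [0.36745324 1.0082228  0.38546848]
```

View pics/z11.png

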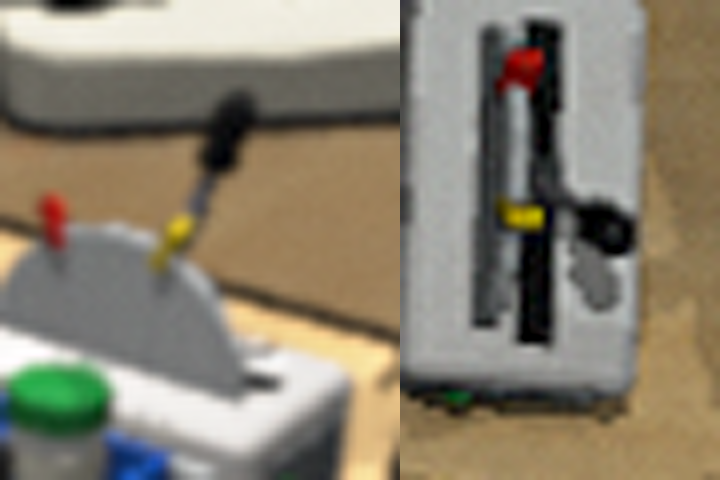

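Clear view now: knob centre (228,131) left panel and (606,229) right panel. I use colour masks for the centroids.

```bash
cat >> h.py <<'E'
def lever(tag):
    c=cv2.imread(f'pics/{tag}s.png');t=cv2.imread(f'pics/{tag}t.png');S=np.load(f'pics/{tag}s.npz');T=np.load(f'pics/{tag}t.npz')
    R={}
    for n,lo,hi in(('yel',(22,150,120),(32,255,255)),('red',(0,150,90),(6,255,255)),('knob',(0,0,0),(180,255,50))):
        r=[]
        for im,(x0,y0,x1,y1) in((t,(435,230,458,280)),(c,(390,150,437,186))):
            k=cv2.inRange(cv2.cvtColor(im,cv2.COLOR_BGR2HSV),lo,hi)[y0:y1,x0:x1]
            if n=='knob': k=cv2.morphologyEx(k,cv2.MORPH_OPEN,np.ones((3,3),np.uint8))
            N,l,s,ce=cv2.connectedComponentsWithStats(k)
            i=1+(s[1:,4]-(30*abs(s[1:,3]-8) if n=='knob' and im is t else 0)).argmax(); r.append(ce[i]+[x0,y0]);print(n,s[i],end=' ')
        p=tri(T,S,*r);d=p-[.4617,0,.066];R[n]=.7+np.arctan2(d[0],d[2]);print(n,p.round(4),'r',np.hypot(d[0],d[2]).round(4),'a',R[n].round(3))
    return R
E
python3 - <<'E'
from h import *
print('first');T=np.load('pics/ft.npz');S=np.load('pics/fs.npz')
p=tri(T,S,(450.75,258.6),(418.5,166.4));d=p-[.4617,0,.066];print('manual',p,.7+np.arctan2(d[0],d[2]),np.hypot(d[0],d[2]))
lever('f')
E
cp pics/scene0.png pics/0s.png;cp pics/top0.png pics/0t.png;cp pics/scene0.npz pics/0s.npz;cp pics/top0.npz pics/0t.npz; for k in s t; do cp pics/${k}2.png pics/2$k.png;cp pics/${k}2.npz pics/2$k.npz;done
python3 -c "
from h import *
for g in '02': print(g); lever(g)"
```

```text
first
manual [ 0.43280287 -0.3103923   0.16175474] 0.4069084717258344 0.10002006840075707
yel [ 4 26  4  2  8] yel [21 27  3  3  9] yel [ 0.4411 -0.2909  0.1285] r 0.0658 a 0.382
red [ 3  6  5  4 13] red [ 5 25  3  5 12] red [ 0.4965 -0.2928  0.117 ] r 0.0617 a 1.299
knob [12 26  7  6 34] knob [26 13  6  8 35] knob [ 0.4333 -0.3082  0.1635] r 0.1015 a 0.416
0
yel [ 3 26  5  2  9] yel [19 27  5  6 12] yel [ 0.4418 -0.2905  0.1259] r 0.0632 a 0.379
red [ 3  6  5  5 17] red [ 5 25  3  6 12] red [ 0.4959 -0.2924  0.1169] r 0.0614 a 1.292
knob [13  2  6  9 40] knob [ 8  8  5 10 41] knob [ 0.4956 -0.3104  0.1586] r 0.0986 a 1.051
2
yel [ 3 26  5  2 10] yel [20 27  4  5 11] yel [ 0.4412 -0.2898  0.1273] r 0.0647 a 0.378
red [ 3  6  5  5 17] red [ 5 25  3  5 12] red [ 0.4947 -0.2914  0.1178] r 0.0614 a 1.266
knob [10 38  6 10 45] knob [34 23  8  7 31] knob [ 0.3982 -0.3072  0.141 ] r 0.0983 a -0.003
```

Lever is about .41 and yellow about .37, so I nudge it back about 4 mm from the +x side. I leave the spot over the top of the knob.

>>> {"name": "servo_tool", "arguments": {
  "targets": [
    [[0,0,-4],0],
    [[0,3,-4],0],
    [[3,5,0],0],
    [[5,5,0],0],
    [[4.9,0.4,0],0],
    [[0,0,3],0],
    [[0,0,3],0],
    [[0,0,1],0],
    [[0,0,0],0],
    [[0,0,0],0]
  ]
}}

```text
clock: 36.08
tcp_pos: [0.4864, -0.3201, 0.1662]
tool_rot: [2.22, 2.22, 0.001]
contact_force: [-0.3, 0.0, -0.5]
gripper_width: 0.008
```

>>> {"name": "servo_tool", "arguments": {
  "targets": [
    [[0.7,0,0],0],
    [[0,-1,0],0],
    [[0,-1,0],0],
    [[0,-0.8,0],0],
    [[0,-0.4,0],0],
    [[0,-0.3,0],0],
    [[0,0,0],0],
    [[0,0,0],0]
  ]
}}

```text
clock: 37.08
tcp_pos: [0.4508, -0.3127, 0.1648]
tool_rot: [-2.221, -2.221, 0.0]
contact_force: [0.4, 0.3, -0.7]
gripper_width: 0.005
```

>>> {"name": "servo_tool", "arguments": {
  "targets": [
    [[0,1.5,0],0],
    [[0,2,-2],0],
    [[0,0,-5],0],
    [[-4,-5,0],0],
    [[-5,-5,0],0],
    [[-5,-3,0],0],
    [[0,0,0],0]
  ]
}}

```text
clock: 37.95
tcp_pos: [0.3615, -0.4491, 0.235]
tool_rot: [2.226, 2.216, -0.001]
contact_force: [-0.3, 1.3, 0.5]
gripper_width: 0.006
```

```bash
python3 - <<'E'
from h import *
c=snap('scene','gs');t=snap('top','gt');s=arm.get_state();print(s['clock'],s['tcp_pos'],s['contact_force'])
lever('g')
E
```

```text
38.05 [ 0.36317935 -0.44630237  0.2345783 ] [-0.64553851  0.52039704  0.45615737]
yel [ 4 26  4  2  8] yel [19 27  5  6 11] yel [ 0.4423 -0.2913  0.1256] r 0.0627 a 0.385
red [4 6 4 3 9] red [ 5 25  3  5 10] red [ 0.4969 -0.2931  0.1179] r 0.0627 a 1.296
knob [12 28  6  7 35] knob [27 14  7  9 42] knob [ 0.4265 -0.3076  0.1601] r 0.1005 a 0.342
```

Now it reads .34, slightly low; the centre is in between. Earlier, TCP x .4025 gave about .41, so pushing to .3985 should give about .37.

>>> {"name": "servo_tool", "arguments": {
  "targets": [
    [[0,-0.7,4],0],
    [[0,0,4],0],
    [[5,0,0],0],
    [[5,0,0],0],
    [[3.3,0,0],0],
    [[0,1,0],0],
    [[0,1,0],0],
    [[0,1,0],0],
    [[0,0,0],0],
    [[0,0,0],0]
  ]
}}

```text
clock: 39.3
tcp_pos: [0.3857, -0.3133, 0.1545]
tool_rot: [-2.221, -2.22, 0.0]
contact_force: [-0.1, 0.7, -0.5]
gripper_width: 0.007
```

>>> {"name": "servo_tool", "arguments": {
  "targets": [
    [[0,0.5,0],0],
    [[0,0.5,0],0],
    [[0,0.3,0],0],
    [[0,0,0],0],
    [[0,0,0],0],
    [[0,0,0],0]
  ]
}}

```text
clock: 40.05
tcp_pos: [0.3988, -0.3128, 0.1547]
tool_rot: [2.221, 2.221, 0.0]
contact_force: [1.0, 0.3, 0.4]
gripper_width: 0.006
```

>>> {"name": "servo_tool", "arguments": {
  "targets": [
    [[0,-1.5,0],0],
    [[0,-3,0],0],
    [[-5,0,0],0],
    [[-5,0,0],0],
    [[-3,0,0],0],
    [[0,0,0],0],
    [[0,0,0],0]
  ]
}}

```text
clock: 40.92
tcp_pos: [0.353, -0.4418, 0.1543]
tool_rot: [-2.221, -2.22, -0.001]
contact_force: [0.2, 0.2, 0.1]
gripper_width: 0.002
```

```bash
python3 - <<'E'
from h import *
c=snap('scene','hs');t=snap('top','ht');s=arm.get_state();print(s['clock'],s['tcp_pos'],s['contact_force'])
lever('h')
E
```

```text
41.025 [ 0.35343923 -0.441493    0.15451786] [ 0.78437818  0.69779962 -0.0809661 ]
yel [ 3 26  5  2  9] yel [19 27  5  6 12] yel [ 0.4418 -0.2905  0.1259] r 0.0632 a 0.379
red [ 3  6  5  5 18] red [ 5 25  3  5 12] red [ 0.4957 -0.2927  0.1171] r 0.0614 a 1.287
knob [12 27  7  7 39] knob [27 13  6  8 36] knob [ 0.4293 -0.308   0.1636] r 0.1028 a 0.38
```

Lever .380 against yellow .379. I hold for more than 3 s.

>>> {"name": "servo_tool", "arguments": {
  "targets": [
    [[0,0,0],0],
    [[0,0,0],0],
    [[0,0,0],0],
    [[0,0,0],0],
    [[0,0,0],0],
    [[0,0,0],0],
    [[0,0,0],0],
    [[0,0,0],0],
    [[0,0,0],0],
    [[0,0,0],0]
  ]
}}

```text
clock: 42.28
tcp_pos: [0.3538, -0.4429, 0.1548]
tool_rot: [-2.221, -2.221, 0.0]
contact_force: [0.6, 0.1, -0.4]
gripper_width: 0.002
```

>>> {"name": "servo_tool", "arguments": {
  "targets": [
    [[0,0,0],0],
    [[0,0,0],0],
    [[0,0,0],0],
    [[0,0,0],0],
    [[0,0,0],0],
    [[0,0,0],0],
    [[0,0,0],0],
    [[0,0,0],0],
    [[0,0,0],0],
    [[0,0,0],0]
  ]
}}

```text
clock: 43.52
tcp_pos: [0.3538, -0.4429, 0.1548]
tool_rot: [-2.221, -2.221, 0.0]
contact_force: [1.1, 0.9, -0.6]
gripper_width: -0.0
```

>>> {"name": "servo_tool", "arguments": {
  "targets": [
    [[0,0,0],0],
    [[0,0,0],0],
    [[0,0,0],0],
    [[0,0,0],0],
    [[0,0,0],0],
    [[0,0,0],0],
    [[0,0,0],0],
    [[0,0,0],0],
    [[0,0,0],0],
    [[0,0,0],0]
  ]
}}

```text
clock: 44.78
tcp_pos: [0.3538, -0.4429, 0.1548]
tool_rot: [-2.221, -2.221, -0.0]
contact_force: [0.1, 0.1, -0.2]
gripper_width: 0.005
```

>>> {"name": "servo_tool", "arguments": {
  "targets": [
    [[5,0,0],0],
    [[5,0,0],0],
    [[3,0,0],0],
    [[0,1,0],0],
    [[0,1,0],0],
    [[0,1,0],0],
    [[0,1,0],0],
    [[0,1,0],0],
    [[0,0,0],0],
    [[0,0,0],0]
  ]
}}

```text
clock: 46.02
tcp_pos: [0.4038, -0.3128, 0.1546]
tool_rot: [-2.221, -2.221, -0.0]
contact_force: [-0.2, -0.3, -1.3]
gripper_width: 0.001
```

Held over 3.7 s. Now on towards red.

>>> {"name": "servo_tool", "arguments": {
  "targets": [
    [[0,0.5,-0.5],0],
    [[0,1,0],0],
    [[0,1.3,0],0],
    [[0,1.5,0],0],
    [[0,1.5,0],0],
    [[0,1.2,0],0],
    [[0,0.8,0],0],
    [[0,0.5,0],0],
    [[0,0,0],0],
    [[0,0,0],0]
  ]
}}

```text
clock: 47.28
tcp_pos: [0.487, -0.313, 0.1601]
tool_rot: [2.221, 2.221, 0.001]
contact_force: [-0.9, 0.1, 0.5]
gripper_width: 0.01
```

>>> {"name": "servo_tool", "arguments": {
  "targets": [
    [[0,-2,0],0],
    [[0,-3,-3],0],
    [[-3,-4,-5],0],
    [[-5,-3,0],0],
    [[-5,0,0],0],
    [[-4,0,0],0],
    [[0,0,0],0],
    [[0,0,0],0]
  ]
}}

```text
clock: 48.28
tcp_pos: [0.3704, -0.4786, 0.2336]
tool_rot: [-2.221, -2.219, -0.001]
contact_force: [-0.0, -0.2, -0.3]
gripper_width: 0.004
```

```bash
python3 - <<'E'
from h import *
c=snap('scene','is');t=snap('top','it');s=arm.get_state();print(s['clock'],s['tcp_pos'],s['contact_force'])
lever('i')
cv2.imwrite('pics/z12.png',np.hstack([cv2.resize(c['image'][150:210,380:430],None,fx=8,fy=8,interpolation=cv2.INTER_CUBIC),cv2.resize(t['image'][222:282,425:465],None,fx=8,fy=8,interpolation=cv2.INTER_CUBIC)]))
E
```

```text
48.375 [ 0.37104951 -0.47812658  0.23385793] [-0.28333608  1.17646279 -0.34387158]
yel [ 4 26  4  2  8] yel [19 27  5  6 11] yel [ 0.4423 -0.2913  0.1256] r 0.0627 a 0.385
red [ 4  6  4  3 10] red [ 5 25  3  5 10] red [ 0.4975 -0.2934  0.1177] r 0.0629 a 1.306
knob [13  0  4  6 24] knob [ 2  9  6  9 43] knob [ 0.5092 -0.3073  0.1538] r 0.0998 a 1.196
```

View pics/z12.png

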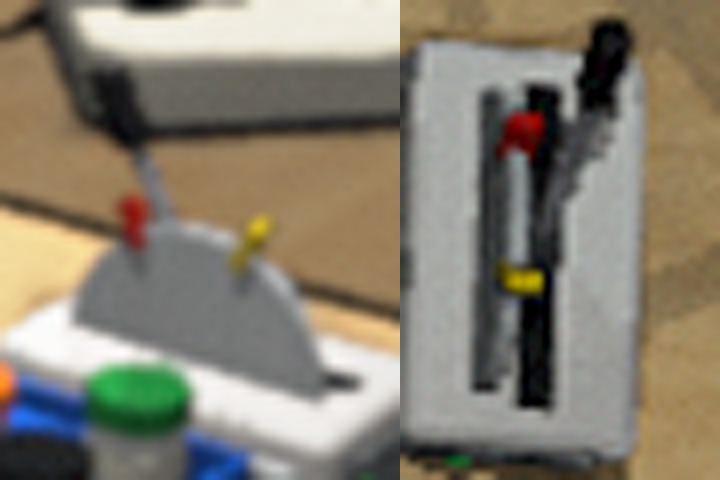

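Knob centre about (118,103) left and (604,67) right; the red tab spans (131,198)-(141,248). I compute with the mask window widened.

```bash
sed -i 's/(435,230,458,280)),(c,(390,150,437,186))/(435,218,458,280)),(c,(384,150,437,186))/' h.py; python3 - <<'E'
from h import *
T=np.load('pics/it.npz');S=np.load('pics/is.npz')
def ry(u,y):
    E=S['E'];d=E[:3,:3].T@np.linalg.solve(S['K'],[380+u[0]/8,150+u[1]/8,1]);o=-E[:3,:3].T@E[:3,3];return o+d*(y-o[1])/d[1]
P=np.array([.4617,0,.066])
def show(n,p):
    d=p-P;print(n,p.round(4),'r',np.hypot(d[0],d[2]).round(4),'a',round(.7+np.arctan2(d[0],d[2]),3))
show('knob',tri(T,S,(450.5,230.4),(394.75,162.9)));show('red',tri(T,S,(425+122/8,222+130/8),(380+134/8,150+215/8)))
for n,u,y in(('kn',(118,103),-.3107),('redtip',(131,199),-.2907),('redmid',(135,222),-.2907),('redbase',(139,246),-.2907),('yeltip',(262,222),-.2907),('yelmid',(250,243),-.2907)): show(n,ry(u,y))
lever('i')
for y in(-.2887,-.2927): show('redmid y',ry((135,222),y))
E
```

```text
knob [ 0.5132 -0.3117  0.1522] r 0.1004 a 1.239
red [ 0.4942 -0.2929  0.1171] r 0.0606 a 1.267
kn [ 0.5137 -0.3107  0.1526] r 0.101 a 1.241
redtip [ 0.494  -0.2907  0.1245] r 0.0668 a 1.205
redmid [ 0.4916 -0.2907  0.1155] r 0.0579 a 1.243
redbase [ 0.4891 -0.2907  0.1062] r 0.0486 a 1.299
yeltip [ 0.4382 -0.2907  0.1301] r 0.0683 a 0.349
yelmid [ 0.4424 -0.2907  0.1204] r 0.0577 a 0.359
yel [ 4 38  4  2  8] yel [25 27  5  6 11] yel [ 0.4423 -0.2913  0.1256] r 0.0627 a 0.385
red [ 4 18  4  3 10] red [11 25  3  5 10] red [ 0.4975 -0.2934  0.1177] r 0.0629 a 1.306
knob [13  7  5 11 47] knob [ 8  9  6  9 43] knob [ 0.5142 -0.3103  0.1519] r 0.1007 a 1.249
redmid y [ 0.4905 -0.2887  0.1165] r 0.0582 a 1.218
redmid y [ 0.4927 -0.2927  0.1145] r 0.0576 a 1.268
```

```bash
python3 - <<'E'
from h import *
T=np.load('pics/it.npz')
from scipy.optimize import brentq
for n,u,rs in(('red',(440.25,238.25),(.060,.064,.068)),('yel',(440.3,256.9),(.060,.064,.068)),('knob',(450.5,230.4),(.1,.104))):
    for r in rs:
        f=lambda a:ray(T,*u,.066+r*np.cos(a-.7))[0]-.4617-r*np.sin(a-.7)
        print(n,r,round(brentq(f,0,1.6),3))
c,t,S,T=look('j')
k=cv2.inRange(cv2.cvtColor(t['image'],cv2.COLOR_BGR2HSV),(100,150,60),(125,255,255)); k[:,:300]=0;k[:200]=0
N,l,s,ce=cv2.connectedComponentsWithStats(k); i=1+s[1:,4].argmax(); q=cv2.boxPoints(cv2.minAreaRect(np.argwhere(l==i)[:,::-1].astype(np.float32)))
print(np.array([ray(T,*p,.059) for p in q]).mean(0).round(4))
cv2.imwrite('pics/z13.png',np.hstack([cv2.resize(c['image'][140:350,150:450],None,fx=1.33,fy=2),cv2.resize(t['image'][140:290,190:470],None,fx=1.4,fy=2.8)]))
E
```

```text
red 0.06 1.29
red 0.064 1.231
red 0.068 1.181
yel 0.06 0.35
yel 0.064 0.363
yel 0.068 0.375
knob 0.1 1.231
knob 0.104 1.197
top green [412.7 254.4] 146 [ 0.454 -0.23   0.04 ]
top orange [400.8 234.5] 123 [ 0.513 -0.193  0.04 ]
scene black [384.1 208.3] 92 [ 0.494 -0.23   0.034]
scene black [280.2 277.5] 77 [0.5   0.234 0.034]
top black [388.7 253.4] 170 [ 0.453 -0.158  0.04 ]
[ 0.4738 -0.1847  0.059 ]
```

View pics/z13.png

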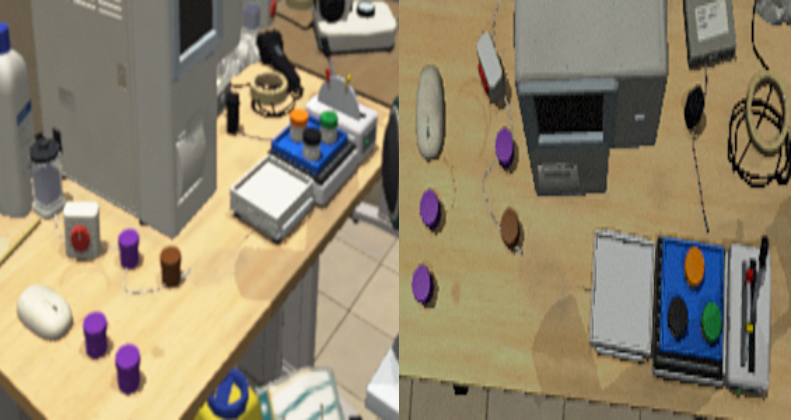

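The top view alone gives red about 1.23 and lever 1.23, so they agree. All pots stand in the tray and nothing else has moved. Handing in.

```bash
python3 -c "
from cell import arm
print(arm.get_state()['clock']); print(arm.finish_job())"
```

```text
48.475
the job is handed in; nothing more can be done
None
```

The job is handed in at about 48 s on the robot clock. All the steps were carried out in order, but `finish_job` gives no verdict, so what follows rests on my own checks.

**What I did**
- **Lever to idle:** I pushed it back until it met the front stop (about 8 N).
- **Blue tray:** I slid it onto the deck with both open fingers, without lifting it.
- **Pots:** I stood the green, black and orange pots in the tray. No white pot was visible in any picture, so I treated it as absent.
- **Lever to yellow, then red:** I set it at yellow, held it there for more than 3.7 s, moved it on to red, and left it with the arm clear.

**Last checks**
- **Tray:** it lies flat and square, about 11 mm off in x and 2 mm off in y. That is within the 25 mm and 30 mm limits.
- **Pots and the rest:** all three pots stand upright. The white trays look undisturbed, as do the mouse, timer and tape roll and the purple and brown look-alikes.
- **Yellow:** the first setting read about 0.04 rad too far and the nudge back about 0.04 rad short. The third read 0.380 against the tab's 0.379, and that is the one I held.
- **Red:** the lever measured 1.23–1.25 rad. Most readings of the tab were 1.23–1.27. The colour mask gave 1.29–1.31, which disagrees by about 0.06 rad, and single points on the tab varied from 1.18 to 1.30. My best estimate is about 0.02 rad off, inside the 0.07 limit, but this is the least certain result.

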